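Stack tapered sample ingots, alternately inverted and crosswise

ROBOT

A 6-joint arm with a two-finger parallel gripper is mounted at the origin on a cart in front of the work surface, level with it; the furniture and walls round the work are solid. World frame = base frame: x ahead of the robot, y to its left, z up, the work surface at z = 0. Lengths are in mm, angles in degrees, forces in N, time in s.
With the tool pointing down it reaches from about 300 to 850 mm from the base axis. Payload 4.2 kg.
Tool frame: the origin (TCP) lies midway between the tips of the shut fingers; the grasp point (between the pads) lies 19 mm behind it; z points along the fingers, y is the direction in which the jaws open and shut (so a half turn about z gives the same grasp; the last joint's range is limited). The gripper opens to 91 mm and grips with 3 to 60 N. Pads are 32 mm wide; open, the fingers measure 118 mm over their backs; the gripper's body (76 mm by 178 mm) begins 60 mm behind the grasp point.
Start: joints at [72.823, 18.312, 89.639, -0, 72.044, -1.146], TCP at [158.796, 552.655, 213.976] pointing down, gripper open.
Joint ranges: [-177.97, 177.97], [-48.28, 115.42], [12.27, 149.76], [-77.06, 257.06], [2.81, 150.46], [-146.56, 146.56]. Speed limits (degrees/s): [147.25, 147.25, 180, 180, 180, 180].

INTERFACE

Orientations are given as [roll, pitch, yaw] about the fixed x, y, z axes, in that order (R = Rz(yaw) Ry(pitch) Rx(roll)).
In Python, from workcell import * gives the robot as it stands.
- The arm moves only by the tool arm_command, never from a script. Its argument "deltas" is text: rows parted by semicolons, each of 7 numbers parted by spaces: the shift along the tool's x, y, z in mm, then the turn, a rotation vector about the tool's x, y, z in degrees, then the finger opening in mm, from 0 to 91.2. In form: x y z wx wy wz hand; .... A call has 1 to 5 rows; each row shifts and turns the commanded pose from where the row before left it, along the tool's axes as they then stand; what a row does not reach is not made up. A row lasts 1/8 s, in which the tool goes at most 62.5 mm and 10.7 degrees, less where a joint would pass 70% of its speed; a pose out of reach is approached as far as the arm can. A call is refused whole if a number of a shift passes 62.5 or a number of a turn 10.7, either way. A call with a gripper value outside its range is refused whole. The fingers move at their own pace and stop on an object; "force" is the grip in N (left out, the last holds). Time passes only in rows, so rows that do not move let the fingers close. It gives the time, the measured TCP pose, the force and the opening at its end, in the units of the state.
- state(): the state, without advancing time (a new reading comes with each control period).
- grab_frame(name): name is "side" or "top" or "wrist"; returns the picture (400x640x3 uint8, red, green, blue); there is no depth.
- camera_model(name): a dict with "fx", "fy", "cx", "cy" (pixels), "rvec" (rotation vector, rad) and "tvec" (3), from world to camera coordinates, as OpenCV has them; the wrist camera has in their place "mount" (4x4, takes a point from camera to tool coordinates, whose origin is the TCP and whose axes are the flange's). Camera axes: x right, y down, z forward; pixel columns grow to the right and rows downward; lengths in mm; the calibration is good to about 2 mm. A picture is of the moment at which its call begins: read the wrist's pose just before it. camera_model takes no time and is no camera call.
- job_done(): hands the job in, once; it reports no verdict.
The state is a dict: "time_s": time; "qpos": joint angles; "qvel": joint speeds; "effort": joint torques, N m; "ee_pos": TCP position; "ee_rot": TCP orientation; "force": force on the tool from outside, world axes, zero at the start; "torque": the same for the moment, N m; "gripper_width": finger opening in mm.
Only numpy, scipy, OpenCV 4.12 (cv2) and the standard library are available. Lean on these libraries where they do the work, as an engineer would, in place of code of your own. Each camera call takes 0.05 s, during which the arm holds its last target. There are 200 camera calls.

TASK

Start the ingot stack on the little wooden board: turn the green-banded ingot over so that its wide face is up, and lay it snugly alongside the plain ingot that is already there, side by side and ends level, so that their sloping sides nest and make one flat layer. Then lay the blue-banded ingot, wide face down as it is now, crosswise on top, centred over the joint so that it rests flat on both. Leave the plain ingot about where it is and do not disturb the other things on the desk.

Things in the scene. Friction and masses are not known exactly. Their poses are not given: they have to be found in the camera images.
- ingot_plain_center (a point): Centre of the bare-metal ingot lying wide face down on the board. All 3 ingots are alike: loose, 0.27 to 0.53 kg, 66 mm long (x), 40 mm high (z). Wide face 60 mm across (y), 20 mm below this point; narrow face 46 mm across, 20 mm above. z: from wide to narrow face. Ends flat, parallel, square to x. Long sides slope 10 deg (7 mm each); lying on one, this point is 26 mm up.
- ingot_green_center (a point): Centre of the ingot with two green bands painted round it, on the desk, wide face down (z up). Size and axes as ingot_plain. In the end its z points down; fully nested, its centre line is 53 mm from the plain ingot's.
- ingot_blue_center (a point): Centre of the ingot with two blue bands painted round it, on the desk, wide face down (z up). Size and axes as ingot_plain.
- board_top (a point): Centre of the upper face, 18 mm above the desk, of the slatted wooden stacking board, fixed, 120 mm (x) by 170 mm (y), z up. The plain ingot lies on its +y half, length roughly along x; the -y half is free.
- mouse: Bystander: grey computer mouse, 119 x 60 x 36 mm, loose, origin at the centre of its underside.
- small_bottle: Bystander: small white bottle with red cap, 48 mm across, 124 mm tall, loose, origin at the centre of its underside.
- stapler: Bystander: small blue and black stapler, 30 x 120 x 30 mm, loose, origin at the centre of its underside, length along y.
Things that resemble listed ones, but are neither listed nor needed, are in the scene too. What is shaped like the part that bears ingot_green_center but orange is not meant. Leave any pink look-alike of the part that bears ingot_plain_center alone.

How it is judged (in metres and radians):
On the way:
1. the green-banded ingot lies wide face up on the board, nested alongside the plain one (angle between ingot_green_center's own z axis and vertical above 3.06 rad and z of ingot_green_center in the frame of board_top between 0.017 and 0.023 m and angle between ingot_plain_center's own z axis and vertical below 0.08 rad and z of ingot_plain_center in the frame of board_top between 0.017 and 0.023 m and angle between the x axis of ingot_green_center and the x axis of ingot_plain_center, either way round below 0.12 rad and x of ingot_green_center in the frame of ingot_plain_center between -0.012 and 0.012 m and horizontal distance between ingot_green_center and ingot_plain_center below 0.0605 m), for 0.2 s.
At the end, for the whole second after the job is handed in: Green flat on the board, wide face up; plain flat, wide face down, moved under 25 mm; parallel to 7 deg, ends level to 12 mm, centre lines under 60 mm apart. Blue flat on both, wide face down, crosswise to 11 deg, within 15 mm of mid-length and 43 mm of both centres. All at rest (all of step 1 and angle between ingot_blue_center's own z axis and vertical below 0.08 rad and z of ingot_blue_center in the frame of board_top between 0.056 and 0.064 m and angle between the x axis of ingot_blue_center and the y axis of ingot_plain_center, either way round below 0.2 rad and x of ingot_blue_center in the frame of ingot_plain_center between -0.015 and 0.015 m and horizontal distance between ingot_blue_center and ingot_plain_center below 0.043 m and horizontal distance between ingot_blue_center and ingot_green_center below 0.043 m and linear speed of each of ingot_green, ingot_blue, ingot_plain below 0.01 m/s and distance of ingot_plain_center from where it was at the start of the episode below 0.025 m); the robot touches nothing.
It fails at once if the mouse is shoved or knocked (moved over 20 mm) (distance of mouse from where it was at the start of the episode above 0.02 m).
It fails at once if the small bottle is shoved or knocked (moved over 20 mm) (distance of small_bottle from where it was at the start of the episode above 0.02 m).
It fails at once if the stapler is shoved or knocked (moved over 20 mm) (distance of stapler from where it was at the start of the episode above 0.02 m).
It also fails if it takes over 72 s, if anything falls off the work surface, if the arm or the gripper's body presses on something with over 40 N, if the wrist force passes 120 N, or if a joint passes its speed limit or range.

## Working session

There is one attempt and no reset: what is moved stays moved. The work goes in short steps, Python scripts to look and compute and a tool call to move; the robot and the scene stay as the last step left them, time stands still between calls to the robot, and variables do not carry over. Pictures are saved under pics/ and viewed, about 8 in all and at most 12, crops included, and the job is handed in when it is done.

Besides the shell and the picture viewer there is one more tool, called after "Request:" as a command line: name --argument value ..., lists and objects as JSON in quotes. arm_command: Moves the arm, as the interface text tells. Its arguments: {"type":"object","properties":{"deltas":{"type":"string"},"force":{"type":"number"}},"required":["deltas"]}

```bash
mkdir -p pics; ls
python3 - <<'E'
from workcell import *
import cv2
print(state())
for n in ("side","top","wrist"):
    im=grab_frame(n); cv2.imwrite(f"pics/{n}0.png",im[:,:,::-1]); print(n,camera_model(n))
a=cv2.imread("pics/top0.png");b=cv2.imread("pics/side0.png")
E
```

```text
pics
{'time_s': 0.0, 'qpos': array([ 7.28227294e+01,  1.83492338e+01,  8.97084510e+01, -2.40670269e-03,
        7.20439181e+01, -1.14746392e+00]), 'qvel': array([ 0.09442219,  0.07718064, -0.04697528,  0.12281965, -0.01120686,
        0.01684755]), 'effort': array([-1.02901853e-03, -4.12441242e+01, -2.31963587e+01,  7.23328209e-02,
        4.58930223e-02, -1.67340440e-04]), 'ee_pos': array([158.6502353 , 552.13097135, 213.13056709]), 'ee_rot': array([-1.79898372e+02,  2.53032937e-04,  1.63970938e+02]), 'force': array([ 0.7564114 ,  0.24173405, -0.2403167 ]), 'torque': array([-0.03242386, -0.045548  , -0.00756521]), 'gripper_width': 91.44308351867322}
side {'fx': 470.5634077230805, 'fy': 470.5634077230805, 'cx': 322.4517747686871, 'cy': 206.6798439501087, 'rvec': array([ 2.36531808,  0.51641259, -0.21588186]), 'tvec': array([-565.23648989, -112.15883262, 1436.97519581])}
top {'fx': 396.8540762888085, 'fy': 396.8540762888085, 'cx': 320.8391683148657, 'cy': 195.65797247290098, 'rvec': array([ 2.17931855, -2.19331962,  0.07622511]), 'tvec': array([  42.51972659,  603.34130632, 1404.64403521])}
wrist {'fx': 351.3996814352742, 'fy': 351.3996814352742, 'cx': 323.53131813670944, 'cy': 201.52826619617477, 'mount': array([[ 1.13215143e-03, -9.67615666e-01, -2.52425515e-01,
         7.07405181e+01],
       [ 9.99998992e-01,  8.79206497e-04,  1.11484892e-03,
        -6.80646771e-01],
       [-8.56811131e-04, -2.52426523e-01,  9.67615686e-01,
        -1.71586343e+02],
       [ 0.00000000e+00,  0.00000000e+00,  0.00000000e+00,
         1.00000000e+00]])}
```

View pics/top0.png

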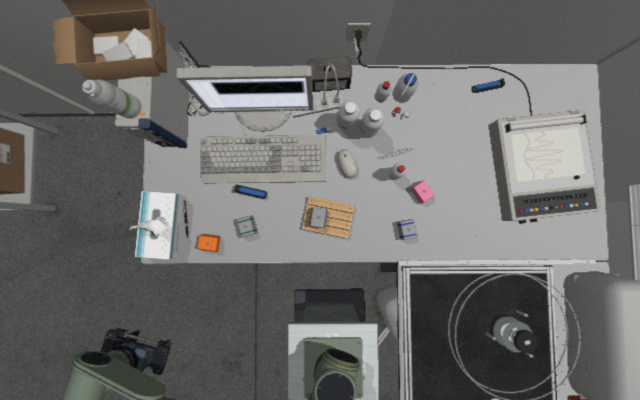

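View pics/side0.png

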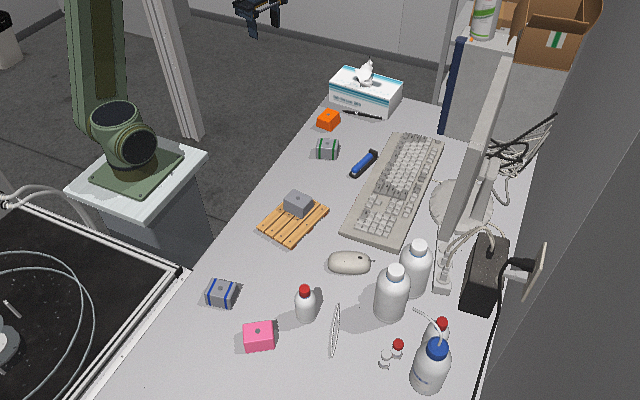

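Top view: the green-banded ingot is at (246,226), plain on the board at (318,216) and blue-banded at (407,229). The look-alikes are orange (208,242) and pink (423,191). Next I take coarse positions and one enlarged crop to confirm which is which.

```bash
cat > h.py <<'E'
import numpy as np, cv2
from scipy.spatial.transform import Rotation as R
from workcell import *
def ray(n,uv,st=None):
    m=camera_model(n)
    K=np.array([[m['fx'],0,m['cx']],[0,m['fy'],m['cy']],[0,0,1]])
    d=np.c_[np.atleast_2d(uv),np.ones(len(np.atleast_2d(uv)))]@np.linalg.inv(K).T
    if n=='wrist':
        T=R.from_euler('xyz',st['ee_rot'],degrees=True).as_matrix(); M=m['mount']
        A=T@M[:3,:3]; o=T@M[:3,3]+st['ee_pos']
        return o,d@A.T
    A=R.from_rotvec(m['rvec']).as_matrix().T
    return -A@m['tvec'],d@A.T
def plane(n,uv,z,st=None):
    o,d=ray(n,uv,st); return o+d*((z-o[2])/d[:,2])[:,None]
E
python3 - <<'E'
from h import *
a=cv2.imread('pics/top0.png');b=cv2.imread('pics/side0.png')
names=dict(green=(246,226,40),plain=(318,216,58),blue=(407,229,40),orange=(208,242,40),pink=(423,191,40),mouse=(347,163,20),bottle=(399,171,124),stapler=(251,191,30),boardc=(329,217,18))
for k,(u,v,z) in names.items(): print(k,plane('top',(u,v),z)[0].round())
ps=dict(green=(327,142,40),plain=(299,197,58),blue=(221,286,40))
for k,(u,v,z) in ps.items(): print('side',k,plane('side',(u,v),z)[0].round())
print('board corners',plane('top',[(307,198),(355,205),(350,238),(301,231)],18).round())
c=[cv2.resize(a[y-16:y+16,x-22:x+22],(396,288),interpolation=cv2.INTER_CUBIC) for x,y in [(246,226),(407,229)]]
c2=[cv2.resize(b[y-24:y+24,x-33:x+33],(396,288),interpolation=cv2.INTER_CUBIC) for x,y in [(327,148),(221,292)]]
cv2.imwrite('pics/crop.png',np.vstack([np.hstack(c),np.hstack(c2)]))
E
```

```text
green [497. 303.  40.]
plain [530.  49.  58.]
blue [ 483. -264.   40.]
orange [442. 436.  40.]
pink [ 617. -324.   40.]
mouse [721. -57.  20.]
bottle [ 677. -223.  124.]
stapler [621. 288.  30.]
boardc [527.  10.  18.]
side green [494. 312.  40.]
side plain [529.  54.  58.]
side blue [ 483. -263.   40.]
board corners [[596.  88.  18.]
 [569. -84.  18.]
 [451. -65.  18.]
 [478. 110.  18.]]
```

View pics/crop.png

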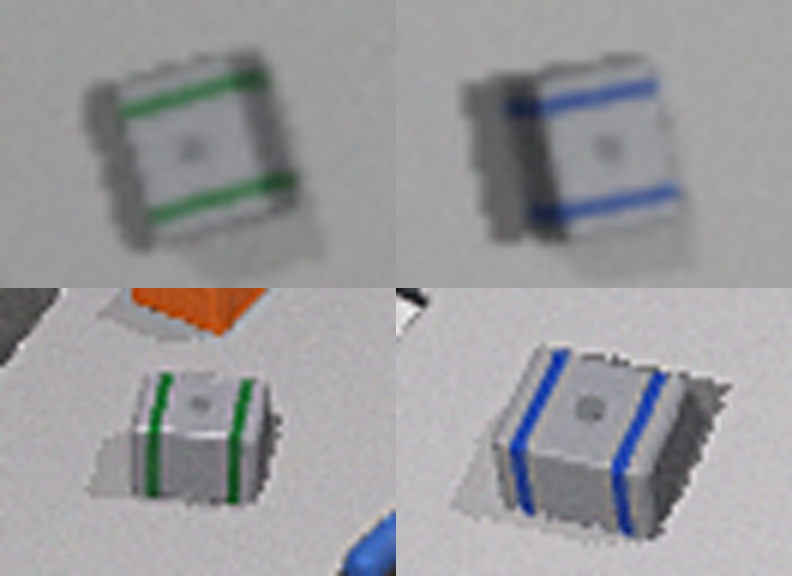

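The crop confirms the identities. Green bands at top (246,226) and blue bands at (407,229) are both grey ingots lying wide face down, with orange next to green left alone. Now I plan the move above green.

```bash
cat >> h.py <<'E'
def rot(psi,lean=0):
    "tool y along heading psi, tool body leaning 'lean' deg to its left (+y side)"
    c,s=np.cos(np.radians(psi)),np.sin(np.radians(psi))
    B=np.array([[0,c,s],[0,0,0],[0,0,0]],float)
    y=np.array([c,s,0]); left=np.array([-s,c,0]); l=np.radians(lean)
    z=-(np.sin(l)*left+np.cos(l)*np.array([0,0,1]))
    return np.c_[np.cross(y,z),y,z]
def plan(legs,start=None):
    "legs: (tcp pos, rotmatrix, rows, hand)"
    st=state(); 
    p,Rm=(st['ee_pos'],R.from_euler('xyz',st['ee_rot'],degrees=True).as_matrix()) if start is None else start
    p=np.array(p,float)
    out=[]
    for tp,tR,n,hand in legs:
        tp=np.array(tp,float); p0=p.copy(); rv=R.from_matrix(Rm.T@tR).as_rotvec(degrees=True); R0=Rm
        for i in range(n):
            tgt=p0+(tp-p0)*(i+1)/n; Rn=R0@R.from_rotvec(rv*(i+1)/n,degrees=True).as_matrix()
            d=np.round(Rm.T@(tgt-p),0 if n>1 and i<n-1 else 1); w=np.round(R.from_matrix(Rm.T@Rn).as_rotvec(degrees=True),1)
            p=p+Rm@d; Rm=Rm@R.from_rotvec(w,degrees=True).as_matrix()
            if abs(d).max()>62.5 or abs(w).max()>10.7: print('TOO BIG')
            out.append(' '.join(f'{v:g}' for v in [*(d+0),*(w+0),hand]))
    for i in range(0,len(out),5): print('; '.join(out[i:i+5]))
def tcp(c,Rm,back): "TCP so that the grasp point lies 'back' mm behind point c along the tool"; return np.array(c,float)+Rm[:,2]*(19-back)
E
python3 - <<'E'
from h import *
plan([((497,306,200),rot(13),10,91)])
E
```

```text
-39 -14 1 0 0 6.1 91; -41 -10 2 0 0 6.1 91; -41 -6 1 0 0 6.1 91; -42 -1 1 0 0 6.1 91; -42 3 2 0 0 6.1 91
-41 8 1 0 0 6.1 91; -40 12 1 0 0 6.1 91; -39 16 2 0 0 6.1 91; -37 20 1 0 0.1 6.1 91; -34 23.8 1.5 -0.1 0 6.1 91
```

Request:
arm_command --deltas "-39 -14 1 0 0 6.1 91; -41 -10 2 0 0 6.1 91; -41 -6 1 0 0 6.1 91; -42 -1 1 0 0 6.1 91; -42 3 2 0 0 6.1 91"

```text
time_s: 0.78
ee_pos: [328.9, 428.6, 206.7]
ee_rot: [-180.0, -0.0, 133.3]
force: [0.5, -0.1, 0.1]
gripper_width: 91.0
```

Request:
arm_command --deltas "-41 8 1 0 0 6.1 91; -40 12 1 0 0 6.1 91; -39 16 2 0 0 6.1 91; -37 20 1 0 0 6.1 91; -34 24 1.5 0 0 6.1 91"

```text
time_s: 1.4
ee_pos: [498.2, 305.5, 200.1]
ee_rot: [-180.0, -0.0, 102.8]
force: [-0.1, -0.6, 0.7]
gripper_width: 91.0
```

Request:
arm_command --deltas "0 0 0 0 0 0 91; 0 0 0 0 0 0 91"

```text
time_s: 1.65
ee_pos: [496.8, 306.6, 200.1]
ee_rot: [-179.9, -0.0, 103.0]
force: [0.5, 0.8, -0.9]
gripper_width: 90.8
```

Run:
```python
from h import *
import pickle
st=state(); im=grab_frame('wrist')[:,:,::-1].copy(); cv2.imwrite('pics/w1.png',im); pickle.dump(st,open('w1.pkl','wb'))
print(st['ee_pos'],st['ee_rot'],st['qpos'])
hsv=cv2.cvtColor(im,cv2.COLOR_BGR2HSV); m=cv2.inRange(hsv,(45,90,30),(85,255,255))
n,l,s,c=cv2.connectedComponentsWithStats(m)
for i in range(1,n):
    if s[i,4]>60: print(s[i],cv2.minAreaRect(np.argwhere(l==i)[:,::-1].astype(np.float32)))
```

```text
[496.7987373  306.55594749 200.09567948] [-1.79932406e+02 -1.63566713e-02  1.02984270e+02] [3.05277222e+01 1.96384201e+01 8.97077886e+01 3.81095318e-02
 7.07133152e+01 1.75308368e+01]
[342 151   9  58 305] ((347.1751403808594, 179.45176696777344), (57.35387420654297, 6.412234783172607), 85.91438293457031)
[300 153   9  58 304] ((303.768798828125, 181.526123046875), (57.14213562011719, 6.495858192443848), 87.95458984375)
```

View pics/w1.png

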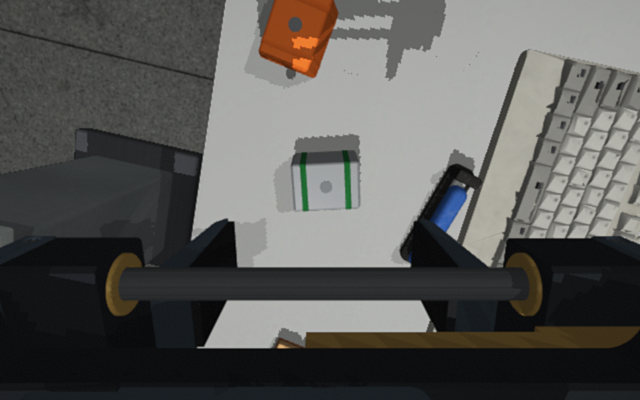

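The wrist view shows green at about (326,186) with its centre dot, nearly aligned with the jaws. Orange is at (298,25) and the stapler at (440,210).

Run:
```python
from h import *
import pickle
st=pickle.load(open('w1.pkl','rb')); im=cv2.imread('pics/w1.png')
c=cv2.cvtColor(im,cv2.COLOR_BGR2GRAY)
g=c[170:205,312:340]; ys,xs=np.where(g<g.max()*0.8); print('dot px',xs.mean()+312,ys.mean()+170)
hsv=cv2.cvtColor(im,cv2.COLOR_BGR2HSV); m=cv2.inRange(hsv,(45,90,30),(85,255,255))
print('dot',plane('wrist',(xs.mean()+312,ys.mean()+170),40,st)[0].round(1))
ps=[]
for a,b in((295,325),(330,360)):
    y,x=np.where(m[166:208,a:b]); f=np.polyfit(y+166,x+a,1); e=np.array([(np.polyval(f,t),t) for t in (166,208)]); P=plane('wrist',e,40,st); ps.append(P); print(P.round(1), 'yaw',np.degrees(np.arctan2(-(P[0]-P[1])[0],(P[0]-P[1])[1])))
mid=[ (p[0]+p[1])/2 for p in ps]; print(mid, np.linalg.norm(mid[0]-mid[1]))
for z,uv in ((40,[(293,210),(358,210)]),(0,[(292,211),(359,209)])): print(plane('wrist',uv,z,st).round(1))
```

```text
dot px 325.60185185185185 186.35185185185185
dot [498.8 306.2  40. ]
[[473.  320.5  40. ]
 [484.3 280.6  40. ]] yaw 15.816421845967545
[[513.9 330.   40. ]
 [525.3 290.1  40. ]] yaw 15.934967672666557
[array([478.6623765 , 300.54750198,  40.        ]), array([519.63507283, 310.04108469,  40.        ])] 42.058173493295484
[[473.1 275.9  40. ]
 [535.2 290.3  40. ]]
[[471.3 262.6   0. ]
 [542.6 281.5   0. ]]
```

Run:
```python
from h import *
c=(499,306,20); A=rot(14.5,35)
plan([(tcp(c,A,100),A,5,91),(tcp(c,A,11),A,5,91)])
```

```text
9 0 23 -0.1 -7 -0.3 91; 12 0 21 -0.1 -7 -0.3 91; 14 1 20 -0.1 -7 -0.2 91; 17 0 18 -0.1 -7 -0.3 91; 18.3 0.4 16.3 -0.1 -7 -0.3 91
0 0 18 0 0 0 91; 0 0 18 0 0 0 91; 0 0 17 0 0 0 91; 0 0 18 0 0 0 91; -0.1 -0.1 18 0 0 0 91
```

Request:
arm_command --deltas "9 0 23 0 -7 -0.3 91; 12 0 21 0 -7 -0.3 91; 14 1 20 0 -7 -0.2 91; 17 0 18 0 -7 -0.3 91; 18.3 0.4 16.3 0 -7 -0.3 91"

```text
time_s: 2.33
ee_pos: [487.0, 352.3, 86.4]
ee_rot: [-179.6, 35.2, 104.7]
force: [0.4, 0.9, -0.1]
gripper_width: 91.0
```

Request:
arm_command --deltas "0 0 18 0 0 0 91; 0 0 18 0 0 0 91; 0 0 17 0 0 0 91; 0 0 18 0 0 0 91; 0 0 18 0 0 0 91"

```text
time_s: 2.95
ee_pos: [500.6, 299.8, 13.3]
ee_rot: [-179.6, 34.9, 104.5]
force: [0.4, -0.4, -0.5]
gripper_width: 91.2
```

Run:
```python
from h import *
st=state(); print(st['qpos'],st['ee_pos'],st['ee_rot'],st['force'])
print(tcp((499,306,20),rot(14.5,35),11))
```

```text
[ 45.93517161  40.03681605  93.40376949 -31.04045421  70.01677626
  48.5602026 ] [500.57708965 299.84006213  13.25003942] [-179.55970713   34.94848337  104.47286847] [ 0.37020523 -0.39695426 -0.51709449]
[500.14889656 301.55754661  13.44678365]
```

Request:
arm_command --deltas "0 0 0 0 0 0 55; 0 0 0 0 0 0 55; 0 0 0 0 0 0 55; 0 0 0 0 0 0 55; 0 0 0 0 0 0 55" --force 45

```text
time_s: 3.58
ee_pos: [500.2, 301.6, 14.0]
ee_rot: [-179.6, 35.0, 104.6]
force: [0.6, 0.2, 2.7]
gripper_width: 66.6
```

Run:
```python
from h import *
st=state(); print(st['ee_pos'],st['gripper_width'])
p=st['ee_pos'];B=rot(0,-65)
A=R.from_euler('xyz',st['ee_rot'],degrees=True).as_matrix()
c=(470,310,120)
plan([(p+np.array([-5,0,60]),A,3,55),(tcp(c,B,11),B,12,55)])
```

```text
[500.24790169 301.63302596  13.99090895] 66.56238182674363
-11 -2 -17 0 0 0 55; -11 -1 -16 0 0 0 55; -11.3 -2.2 -16.9 0 0 0 55; -1 -2 -4 -0.4 8.3 1.3 55; 0 -1 -4 -0.4 8.3 1.3 55
1 -2 -4 -0.4 8.3 1.3 55; 1 -2 -4 -0.3 8.2 1.3 55; 1 -1 -3 -0.4 8.3 1.3 55; 2 -2 -4 -0.4 8.3 1.3 55; 3 -2 -3 -0.4 8.3 1.3 55
3 -2 -3 -0.4 8.3 1.3 55; 3 -2 -2 -0.4 8.3 1.3 55; 3 -1 -2 -0.4 8.2 1.3 55; 4 -2 -1 -0.3 8.3 1.3 55; 3.5 -2.3 -1.2 -0.4 8.3 1.3 55
```

Request:
arm_command --deltas "-11 -2 -17 0 0 0 55; -11 -1 -16 0 0 0 55; -11.3 -2.2 -16.9 0 0 0 55; -1 -2 -4 -0.4 8.3 1.3 55; 0 -1 -4 -0.4 8.3 1.3 55"

```text
time_s: 4.2
ee_pos: [491.3, 304.3, 82.6]
ee_rot: [178.4, 18.1, 101.9]
force: [-0.5, -1.0, -3.9]
gripper_width: 66.3
```

Request:
arm_command --deltas "1 -2 -4 -0.4 8.3 1.3 55; 1 -2 -4 -0.3 8.2 1.3 55; 1 -1 -3 -0.4 8.3 1.3 55; 2 -2 -4 -0.4 8.3 1.3 55; 3 -2 -3 -0.4 8.3 1.3 55"

```text
time_s: 4.82
ee_pos: [479.7, 310.0, 100.5]
ee_rot: [176.6, -23.5, 97.4]
force: [-0.9, -0.0, -4.2]
gripper_width: 66.2
```

Request:
arm_command --deltas "3 -2 -3 -0.4 8.3 1.3 55; 3 -2 -2 -0.4 8.3 1.3 55; 3 -1 -2 -0.4 8.2 1.3 55; 4 -2 -1 -0.3 8.3 1.3 55; 3.5 -2.3 -1.2 -0.4 8.3 1.3 55"

```text
time_s: 5.45
ee_pos: [470.2, 316.2, 117.6]
ee_rot: [179.4, -65.1, 90.6]
force: [-1.8, 0.5, -4.8]
gripper_width: 66.0
```

Run:
```python
from h import *
st=state(); print(st['qpos'],st['ee_pos'],st['gripper_width'],st['force'])
B=rot(0,-65); print(R.from_matrix(B).as_euler('xyz',degrees=True),st['ee_rot'],tcp((470,310,120),B,11))
b=grab_frame('side')[:,:,::-1]; cv2.imwrite('pics/s1.png',cv2.resize(b[50:250,200:440],(720,600)))
plan([(tcp((470,310,30),B,11),B,5,55)])
```

```text
[ 2.24099471e-02  3.15506091e+01  1.22412312e+02  7.85302337e+01
  6.77564532e+01 -6.19614475e+01] [470.2024796  316.1626103  117.59309864] 65.9668833578144 [-1.83510495  0.4615558  -4.81968421]
[180. -65.  90.] [179.41469475 -65.10614822  90.61778662] [470.         317.2504623  116.61905391]
-16 0 8 0 0 0 55; -16 0 8 0 -0.1 -0.1 55; -15 1 7 0 0 0 55; -16 0 8 0 0 -0.1 55; -15.7 -0.1 8 0 -0.1 0 55
```

View pics/s1.png

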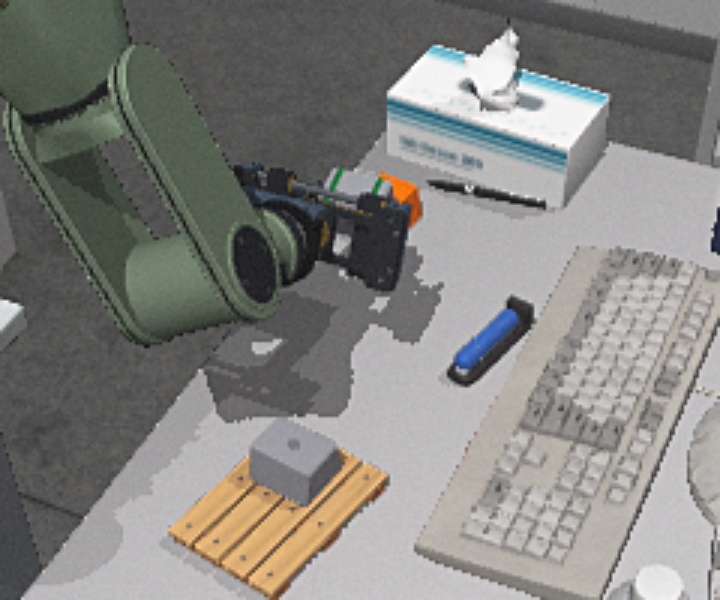

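Green is held firmly and turned by 100°. The side view shows plain and the other things undisturbed. I lower it at y≈335, which gives more wrist clearance.

Run:
```python
from h import *
B=rot(0,-65); plan([(tcp((470,335,32),B,11),B,6,55),(tcp((470,335,27.5),B,11),B,2,55)])
```

```text
-11 0 10 0 0 0 55; -11 0 10 0 -0.1 -0.1 55; -11 0 10 0 0 0 55; -11 1 11 0 0 0 55; -11 0 10 0 0 -0.1 55
-11.4 -0.1 9.9 0 -0.1 0 55; -2 0 1 0 0 0 55; -2 0 0.9 0 0 0 55
```

Request:
arm_command --deltas "-11 0 10 0 0 0 55; -11 0 10 0 -0.1 -0.1 55; -11 0 10 0 0 0 55; -11 1 11 0 0 0 55; -11 0 10 0 0 -0.1 55"

```text
time_s: 6.12
ee_pos: [471.0, 340.2, 43.8]
ee_rot: [179.6, -64.8, 90.5]
force: [-1.2, -0.3, -4.2]
gripper_width: 66.4
```

Request:
arm_command --deltas "-11.4 0 9.9 0 -0.1 0 55; -2 0 1 0 0 0 55; -2 0 0.9 0 0 0 55; 0 0 0 0 0 0 55"

```text
time_s: 6.62
ee_pos: [471.2, 343.5, 26.1]
ee_rot: [179.6, -64.7, 90.4]
force: [0.5, -0.4, -2.9]
gripper_width: 66.1
```

Request:
arm_command --deltas "-0.9 0 0.4 0 0 0 55; 0 0 0 0 0 0 55"

```text
time_s: 6.88
ee_pos: [471.1, 343.6, 25.1]
ee_rot: [179.6, -64.7, 90.5]
force: [-0.2, 0.3, -4.8]
gripper_width: 66.0
```

Request:
arm_command --deltas "-0.9 0 0.4 0 0 0 55; -0.9 0 0.4 0 0 0 55; 0 0 0 0 0 0 55"

```text
time_s: 7.25
ee_pos: [471.0, 343.6, 23.0]
ee_rot: [179.7, -64.7, 90.4]
force: [0.2, 0.7, -4.1]
gripper_width: 65.8
```

Request:
arm_command --deltas "-0.9 0 0.4 0 0 0 55; 0 0 0 0 0 0 55"

```text
time_s: 7.5
ee_pos: [471.0, 343.7, 22.8]
ee_rot: [179.6, -64.9, 90.4]
force: [-0.2, -3.5, 3.4]
gripper_width: 65.9
```

Request:
arm_command --deltas "-0.4 0 0.2 0 0 0 55; 0 0 0 0 0 0 91; 0 0 0 0 0 0 91; 0 0 0 0 0 0 91; 0 0 0 0 0 0 91"

```text
time_s: 8.12
ee_pos: [471.0, 343.7, 21.4]
ee_rot: [179.7, -64.7, 90.4]
force: [-0.8, 1.4, -0.0]
gripper_width: 91.0
```

Run:
```python
from h import *
st=state();print(st['ee_pos'],st['ee_rot'],st['force'],st['gripper_width'])
A=R.from_euler('xyz',st['ee_rot'],degrees=True).as_matrix()
c=st['ee_pos']-A[:,2]*8; print(c)
C=rot(0.4,30)
p=st['ee_pos']-A[:,2]*75
plan([(p,A,4,91),(tcp(c,C,100)+np.array([0,0,20]),C,11,91),(tcp(c,C,8),C,5,91)])
```

```text
[470.96505175 343.68405504  21.41383682] [179.67039228 -64.73147297  90.41315402] [-0.8215751   1.37720517 -0.00264862] 91.01245494511143
[470.97119747 336.44949367  24.82866976]
0 0 -19 0 0 0 91; 0 0 -19 0 0 0 91; 0 0 -18 0 0 0 91; 0 0 -19 0 0 0 91; 9 0 6 0 -8.6 0 91
10 0 4 0 -8.6 -0.1 91; 10 0 3 0.1 -8.6 0 91; 11 0 2 0 -8.6 0 91; 11 0 0 0 -8.7 0 91; 10 0 -2 0 -8.6 0 91
10 0 -3 0.1 -8.6 -0.1 91; 10 0 -5 0 -8.6 0 91; 9 0 -7 0 -8.6 0 91; 7 0 -7 0 -8.6 0 91; 6.9 0.2 -8.7 0 -8.6 -0.1 91
2 0 22 0 0 0 91; 2 0 22 0 0 0 91; 2 0 22 0 0 0 91; 2 0 21 0 0 0 91; 2 0 22.4 0 0 0 91
```

Request:
arm_command --deltas "0 0 -19 0 0 0 91; 0 0 -19 0 0 0 91; 0 0 -18 0 0 0 91; 0 0 -19 0 0 0 91; 9 0 6 0 -8.6 0 91"

```text
time_s: 8.75
ee_pos: [472.0, 282.4, 56.7]
ee_rot: [-179.7, -55.9, 89.5]
force: [-0.1, 0.3, -0.2]
gripper_width: 91.3
```

Request:
arm_command --deltas "10 0 4 0 -8.6 -0.1 91; 10 0 3 0.1 -8.6 0 91; 11 0 2 0 -8.6 0 91; 11 0 0 0 -8.7 0 91; 10 0 -2 0 -8.6 0 91"

```text
time_s: 9.38
ee_pos: [468.3, 327.8, 85.0]
ee_rot: [-179.7, -15.3, 90.4]
force: [-0.6, -0.3, -1.1]
gripper_width: 91.0
```

Request:
arm_command --deltas "10 0 -3 0.1 -8.6 -0.1 91; 10 0 -5 0 -8.6 0 91; 9 0 -7 0 -8.6 0 91; 7 0 -7 0 -8.6 0 91; 6.9 0.2 -8.7 0 -8.6 -0.1 91"

```text
time_s: 10.0
ee_pos: [468.3, 373.2, 115.3]
ee_rot: [-179.5, 27.7, 90.9]
force: [-0.8, -0.0, 0.0]
gripper_width: 91.4
```

Request:
arm_command --deltas "0 0 0 0 0 0 91"

```text
time_s: 10.12
ee_pos: [467.6, 375.1, 112.4]
ee_rot: [-179.3, 27.5, 91.2]
force: [0.0, 0.0, -0.8]
gripper_width: 90.8
```

Run:
```python
from h import *
import pickle
st=state(); im=grab_frame('wrist')[:,:,::-1]; cv2.imwrite('pics/w2.png',im); pickle.dump(st,open('w2.pkl','wb'))
print(st['ee_pos'],st['ee_rot'],st['qpos'])
```

```text
[467.57795226 375.09392173 112.37615631] [-179.34233295   27.54085899   91.21788063] [ 47.63334145  35.81297951  80.94229566 -18.16733398  84.66245437
  51.72717275]
```

View pics/w2.png

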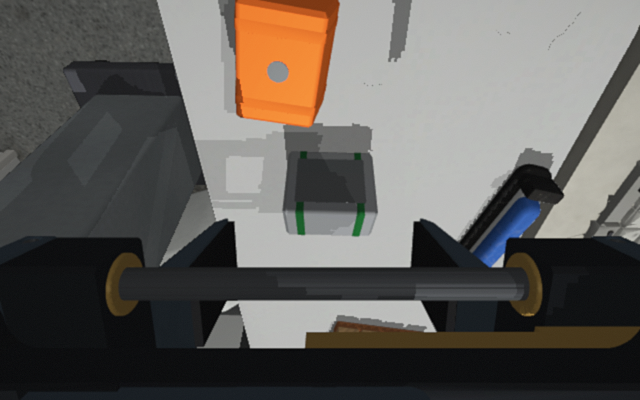

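Green is lying on its side at (331,195), square to the jaws, and orange is clear at (285,60). I grip it.

Run:
```python
from h import *
C=rot(0.4,30)
plan([(tcp((471,336.5,26),C,8),C,5,91)])
```

```text
1 1 21 -0.1 -0.5 0.1 91; 2 0 21 0 -0.5 0.2 91; 2 1 21 -0.1 -0.5 0.1 91; 2 1 21 0 -0.5 0.1 91; 1.8 0.3 21.2 -0.1 -0.5 0.1 91
```

Request:
arm_command --deltas "1 1 21 -0.1 -0.5 0.1 91; 2 0 21 0 -0.5 0.2 91; 2 1 21 -0.1 -0.5 0.1 91; 2 1 21 0 -0.5 0.1 91; 1.8 0.3 21.2 -0.1 -0.5 0.1 91"

```text
time_s: 10.8
ee_pos: [472.1, 328.8, 17.5]
ee_rot: [179.9, 29.9, 90.2]
force: [-0.4, -0.1, -0.2]
gripper_width: 91.0
```

Request:
arm_command --deltas "0 0 0 0 0 0 91; 0 0 0 0 0 0 55; 0 0 0 0 0 0 55; 0 0 0 0 0 0 55; 0 0 0 0 0 0 55" --force 45

```text
time_s: 11.42
ee_pos: [472.1, 330.7, 18.6]
ee_rot: [179.8, 29.9, 90.3]
force: [-0.3, 1.3, 3.4]
gripper_width: 65.9
```

Run:
```python
from h import *
st=state(); print(st['ee_pos'],st['ee_rot'],st['gripper_width'])
p=st['ee_pos'];A=R.from_euler('xyz',st['ee_rot'],degrees=True).as_matrix()
# turn 80 about +x (heading of tool y) by tool y rotation
B=A@R.from_rotvec([0,80,0],degrees=True).as_matrix()
c=np.array((500,230,170))
print('c in tool',A.T@(np.array([471,336.5,26])-p))
plan([(p+np.array([0,-10,70]),A,4,55),(c+B[:,2]*11,B,8,55)])
```

```text
[472.10077373 330.74918124  18.56133402] [179.83681286  29.93459149  90.255561  ] 65.85180337960735
c in tool [ 1.27586339 -1.0485673  -9.32148325]
-11 0 -14 0 0 0 55; -11 0 -14 0 0 0 55; -11 0 -14 0 0 0 55; -10.6 0.1 -13.7 0 0 0 55; -14 3 -3 0 10 0 55
-12 4 -5 0 10 0 55; -12 3 -7 0 10 0 55; -10 4 -10 0 10 0 55; -9 3 -11 0 10 0 55; -6 4 -12 0 10 0 55
-5 3 -13 0 10 0 55; -1.6 3.6 -14.1 0 10 0 55
```

Run:
```python
from h import *
st=state()
p=st['ee_pos'];A=R.from_euler('xyz',st['ee_rot'],degrees=True).as_matrix()
B=A@R.from_rotvec([0,30,0],degrees=True).as_matrix()
plan([(p+np.array([0,-10,70]),A,3,55),((525,-40,200),B,12,55)])
```

```text
-15 0 -19 0 0 0 55; -14 0 -18 0 0 0 55; -14.6 0.1 -18.7 0 0 0 55; -31 4 7 0 2.5 0 55; -31 5 6 0 2.5 0 55
-31 4 4 0 2.5 0 55; -31 4 3 0 2.5 0 55; -32 4 1 0 2.5 0 55; -31 5 1 0 2.5 0 55; -32 4 -2 0 2.5 0 55
-31 4 -2 0 2.5 0 55; -31 4 -4 0 2.5 0 55; -31 5 -5 0 2.5 0 55; -31 4 -7 0 2.5 0 55; -30.4 4.1 -8.1 0 2.5 0 55
```

Request:
arm_command --deltas "-15 0 -19 0 0 0 55; -14 0 -18 0 0 0 55; -14.6 0.1 -18.7 0 0 0 55; -31 4 7 0 2.5 0 55; -31 5 6 0 2.5 0 55"

```text
time_s: 12.05
ee_pos: [481.5, 259.4, 108.1]
ee_rot: [179.8, 24.8, 90.3]
force: [0.3, -0.4, -3.1]
gripper_width: 65.8
```

Request:
arm_command --deltas "-31 4 4 0 2.5 0 55; -31 4 3 0 2.5 0 55; -32 4 1 0 2.5 0 55; -31 5 1 0 2.5 0 55; -32 4 -2 0 2.5 0 55"

```text
time_s: 12.68
ee_pos: [502.7, 108.3, 155.1]
ee_rot: [179.9, 12.4, 90.3]
force: [0.5, 1.0, -4.0]
gripper_width: 65.7
```

Request:
arm_command --deltas "-31 4 -2 0 2.5 0 55; -31 4 -4 0 2.5 0 55; -31 5 -5 0 2.5 0 55; -31 4 -7 0 2.5 0 55; -30.4 4.1 -8.1 0 2.5 0 55"

```text
time_s: 13.3
ee_pos: [524.0, -41.6, 201.1]
ee_rot: [179.9, -0.1, 90.4]
force: [0.4, 0.0, -3.7]
gripper_width: 66.1
```

Request:
arm_command --deltas "0 0 0 0 0 0 55; 0 0 0 0 0 0 55"

```text
time_s: 13.55
ee_pos: [524.1, -40.2, 200.0]
ee_rot: [179.9, -0.0, 90.3]
force: [0.0, 0.0, -4.3]
gripper_width: 65.9
```

Run:
```python
from h import *
import pickle
st=state(); im=grab_frame('wrist')[:,:,::-1]; cv2.imwrite('pics/w3.png',im); pickle.dump(st,open('w3.pkl','wb'))
print(st['ee_pos'],st['ee_rot'],st['qpos'],st['gripper_width'])
```

```text
[524.08020634 -40.21966103 199.97162895] [ 1.79935207e+02 -2.43507996e-02  9.03152888e+01] [-5.66191361e+00  1.43958061e+01  9.73475925e+01  3.33517437e-02
  6.81946997e+01 -5.98956058e+00] 65.87476125385467
```

View pics/w3.png

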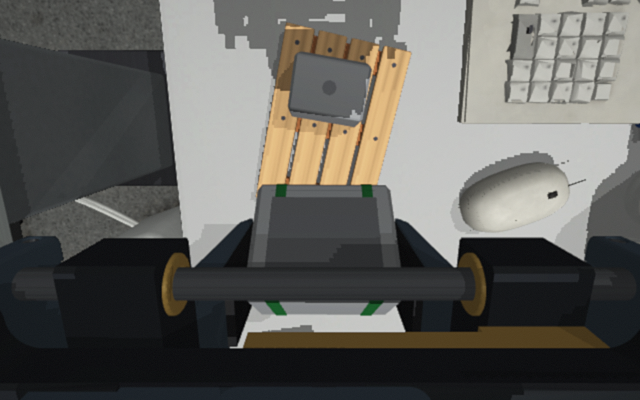

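Plain is at (330,87) on the board, its ends and the slats tilted about 10°. The mouse is at (515,198), and green is held at (325,250). Now I measure plain's yaw and centre.

Run:
```python
from h import *
import pickle
st=pickle.load(open('w3.pkl','rb')); im=cv2.imread('pics/w3.png')
hsv=cv2.cvtColor(im,cv2.COLOR_BGR2HSV)
x0,x1=280,380
print(hsv[87,310],hsv[87,283],hsv[118,340],hsv[125,340],hsv[90,378])
m=((hsv[...,1]<50)&(hsv[...,2]>60)&(hsv[...,2]<150)).astype(np.uint8); m[:, :x0]=0; m[:,x1:]=0; m[:45]=0; m[132:]=0
n,l,s,c=cv2.connectedComponentsWithStats(m); i=1+s[1:,4].argmax(); m=(l==i); print(s[i])
cv2.imwrite('pics/m.png',m*255)
rows=np.arange(70,106); L=[];Rr=[]
for r in rows:
    xs=np.where(m[r])[0]; L.append(xs.min());Rr.append(xs.max()+1)
for e in (L,Rr):
    f=np.polyfit(rows,e,1); res=np.abs(np.polyval(f,rows)-e).max()
    P=plane('wrist',[(np.polyval(f,t),t) for t in (70,105)],58,st); d=P[0]-P[1]; print('edge',P.round(1),'yaw',np.degrees(np.arctan2(-d[0],d[1])),res)
d=plane('wrist',(329.5,87),58,st)[0]; print('dot',d)
# upper edge
cols=np.arange(308,364); t=[np.where(m[:,c])[0].min() for c in cols]; f=np.polyfit(cols,t,1); P=plane('wrist',[(q,np.polyval(f,q)) for q in (308,363)],58,st); e=P[1]-P[0]; print('far edge',P.round(1),np.degrees(np.arctan2(e[1],e[0])), np.abs(np.polyval(f,cols)-t).max())
```

```text
[ 90   8 102] [ 16 122 100] [ 98   9 118] [ 17 109 188] [ 18 106 228]
[ 288   52   88   75 4929]
edge [[497.8  62.6  58. ]
 [493.8  34.2  58. ]] yaw -7.946623922993827 0.614114114114102
edge [[566.1  63.1  58. ]
 [564.1  34.7  58. ]] yaw -3.909103156961227 3.4368511368511463
dot [528.9114398   49.19371656  58.        ]
far edge [[510.8  76.1  58. ]
 [556.7  68.6  58. ]] -9.259197413487573 0.6084415584415552[ WARN:0@0.469] global loadsave.cpp:1063 imwrite_ Unsupported depth image for selected encoder is fallbacked to CV_8U.
```

```bash
cat >> h.py <<'E'
PL=np.array([529,49.5]); PSI=-8.5
LEFT=np.array([-np.sin(np.radians(PSI)),np.cos(np.radians(PSI))])
def gpos(off,z): return np.r_[PL-off*LEFT,z]
OFF=np.array([1.3,0,-9.3])
E
python3 - <<'E'
from h import *
B=rot(PSI,-50); t=lambda o,z: gpos(o,z)-B@OFF
plan([(t(68,110),B,8,55),(t(65,44),B,5,55)])
E
```

```text
4 -1 12 -0.5 6.2 1 55; 2 0 12 -0.5 6.3 1.1 55; 0 -1 13 -0.4 6.2 1 55; 0 -1 13 -0.5 6.2 1.1 55; -2 -1 12 -0.5 6.3 1 55
-3 -1 12 -0.5 6.2 1 55; -5 -1 12 -0.5 6.2 1.1 55; -5.8 -1.1 10.8 -0.4 6.3 1 55; -10 0 9 0 0 0 55; -9 0 9 0 0 0 55
-10 0 9 0 0 0 55; -10 0 9 0 0 0 55; -9.6 0 8.7 0 0 0 55
```

Request:
arm_command --deltas "4 -1 12 -0.5 6.2 1 55; 2 0 12 -0.5 6.3 1.1 55; 0 -1 13 -0.4 6.2 1 55; 0 -1 13 -0.5 6.2 1.1 55; -2 -1 12 -0.5 6.3 1 55"

```text
time_s: 14.22
ee_pos: [522.0, -21.6, 138.7]
ee_rot: [178.8, -31.4, 85.5]
force: [0.6, 0.5, -5.2]
gripper_width: 66.1
```

Request:
arm_command --deltas "-3 -1 12 -0.5 6.2 1 55; -5 -1 12 -0.5 6.2 1.1 55; -5.8 -1.1 10.8 -0.4 6.3 1 55; 0 0 0 0 0 0 55; 0 0 0 0 0 0 55"

```text
time_s: 14.85
ee_pos: [521.3, -11.7, 103.3]
ee_rot: [179.8, -49.9, 81.8]
force: [-0.1, 0.1, -3.3]
gripper_width: 65.8
```

Run:
```python
from h import *
import pickle
st=state(); im=grab_frame('side')[:,:,::-1]; cv2.imwrite('pics/s2.png',cv2.resize(im[120:270,200:380],(720,600),interpolation=cv2.INTER_CUBIC))
B=rot(PSI,-50); t=lambda o,z: gpos(o,z)-B@OFF
print(st['ee_pos'],t(68,110),st['ee_rot'],R.from_matrix(B).as_euler('xyz',degrees=True),st['qpos'],st['force'])
plan([(t(65,44),B,5,55)])
```

```text
[521.30860265 -11.67746506 103.28599109] [519.87847274 -11.53356401 103.02621745] [179.79195705 -49.91262906  81.76469671] [180.  -50.   81.5] [-29.99017153  30.23700841 108.96672453  48.36480617  72.27615736
 -50.5117836 ] [-0.05971541  0.11334986 -3.31903312]
-10 0 9 0 0 0 55; -10 -1 9 0 0 0.1 55; -9 0 9 0 0.1 0 55; -10 0 9 0 0 0.1 55; -10.2 -0.7 9.1 0 0 0 55
```

View pics/s2.png

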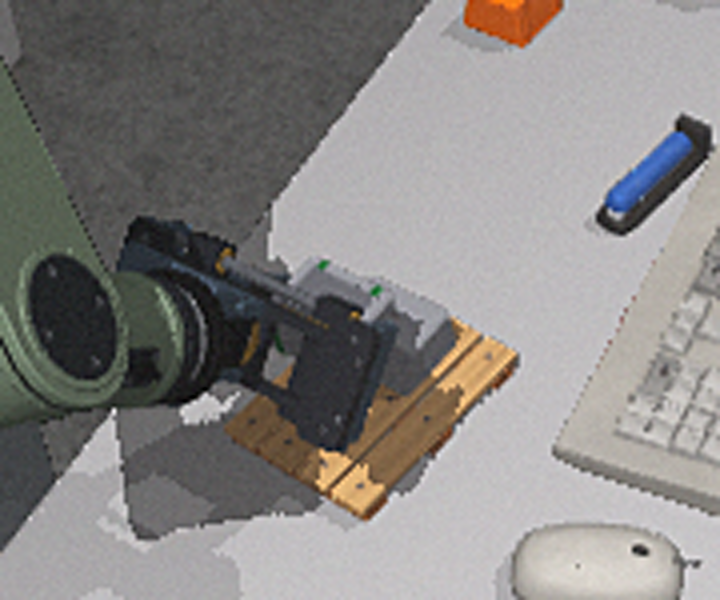

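The side view shows green held upside down over the -y half of the board at (330,290), with plain behind it. I lower it.

Request:
arm_command --deltas "-10 0 9 0 0 0 55; -10 -1 9 0 0 0.1 55; -9 0 9 0 0.1 0 55; -10 0 9 0 0 0.1 55; -10.2 -0.7 9.1 0 0 0 55"

```text
time_s: 15.52
ee_pos: [519.6, -8.9, 35.0]
ee_rot: [-179.8, -50.1, 81.2]
force: [-1.3, -0.1, -4.5]
gripper_width: 65.9
```

Request:
arm_command --deltas "0 0 0 0 0 0 55; 0 0 0 0 0 0 55"

```text
time_s: 15.78
ee_pos: [519.8, -8.9, 36.2]
ee_rot: [-179.9, -50.2, 81.3]
force: [-0.0, -0.4, -4.7]
gripper_width: 66.0
```

Run:
```python
from h import *
st=state(); B=rot(PSI,-50); t=lambda o,z: gpos(o,z)-B@OFF
print(st['ee_pos'],t(65,44),st['ee_rot'],st['force'])
plan([(t(60,41),B,2,55),(t(55.5,40),B,2,55)])
```

```text
[519.77721399  -8.89642989  36.19797606] [520.32190098  -8.56651642  37.02621745] [-179.85445418  -50.15966249   81.25007052] [-0.01055244 -0.39081594 -4.66518056]
1 0 3 0 -0.1 -0.1 55; 0.8 0.5 2.5 0 -0.1 -0.1 55; 1 0 2 0 0 0 55; 1.1 0 2.1 0 0 0 55
```

Request:
arm_command --deltas "1 0 3 0 0 0 55; 0.8 0.5 2.5 0 0 0 55; 1 0 2 0 0 0 55; 1.1 0 2.1 0 0 0 55; 0 0 0 0 0 0 55"

```text
time_s: 16.4
ee_pos: [521.5, 1.1, 32.9]
ee_rot: [-179.8, -50.1, 81.3]
force: [0.3, 0.1, -4.3]
gripper_width: 65.7
```

Request:
arm_command --deltas "-0.8 0 0.6 0 0 0 55; 0 0 0 0 0 0 55"

```text
time_s: 16.65
ee_pos: [521.5, 0.7, 31.8]
ee_rot: [-179.8, -50.1, 81.2]
force: [-0.2, -0.6, -4.2]
gripper_width: 65.8
```

Request:
arm_command --deltas "-0.6 0 0.5 0 0 0 55; 0 0 0 0 0 0 55"

```text
time_s: 16.9
ee_pos: [521.6, 0.8, 31.3]
ee_rot: [-179.8, -50.2, 81.2]
force: [0.1, -0.6, -2.1]
gripper_width: 65.9
```

Request:
arm_command --deltas "-0.6 0 0.5 0 0 0 55; 0 0 0 0 0 0 55"

```text
time_s: 17.15
ee_pos: [521.6, 0.9, 31.0]
ee_rot: [-179.9, -50.2, 81.3]
force: [-0.8, -0.9, 1.7]
gripper_width: 65.9
```

Request:
arm_command --deltas "0.6 0 0.8 0 0 0 55; 0 0 0 0 0 0 55"

```text
time_s: 17.4
ee_pos: [521.9, 1.4, 30.9]
ee_rot: [-179.9, -50.1, 81.3]
force: [-3.0, -4.6, 4.4]
gripper_width: 66.1
```

Request:
arm_command --deltas "0.6 0 0.8 0 0 0 55; 0 0 0 0 0 0 55"

```text
time_s: 17.65
ee_pos: [522.3, 2.3, 30.9]
ee_rot: [-180.0, -50.1, 81.3]
force: [-2.2, -4.4, 4.6]
gripper_width: 66.0
```

Request:
arm_command --deltas "0 0 0 0 0 0 75; 0 0 0 0 0 0 91; 0 0 0 0 0 0 91; 0 0 0 0 0 0 91; 0 0 0 0 0 0 91"

```text
time_s: 18.27
ee_pos: [521.6, 3.4, 30.8]
ee_rot: [-179.8, -50.2, 81.2]
force: [-1.7, 1.1, 6.0]
gripper_width: 91.1
```

Run:
```python
from h import *
st=state(); p=st['ee_pos'];A=R.from_euler('xyz',st['ee_rot'],degrees=True).as_matrix()
print(p,st['force'],st['gripper_width'])
plan([(p-A[:,2]*80,A,4,91),((522,-85,200),rot(-8.5,0),6,91)])
```

```text
[521.57975256   3.42506142  30.79855422] [-1.69105972  1.14630163  5.98026889] 91.08402820579593
0 0 -20 0 0 0 91; 0 0 -20 0 0 0 91; 0 0 -20 0 0 0 91; 0 0 -20 0 0 0 91; 12 2 -16 0 -8.4 0 91
10 2 -17 0 -8.3 0 91; 8 3 -19 -0.1 -8.4 -0.1 91; 4 2 -20 0 -8.4 0 91; 1 2 -20 0 -8.4 0 91; -0.9 2.4 -20.1 0 -8.3 -0.1 91
```

Request:
arm_command --deltas "0 0 -20 0 0 0 91; 0 0 -20 0 0 0 91; 0 0 -20 0 0 0 91; 0 0 -20 0 0 0 91; 12 2 -16 0 -8.4 0 91"

```text
time_s: 18.9
ee_pos: [513.5, -65.9, 99.6]
ee_rot: [-179.5, -41.6, 80.8]
force: [-0.0, -0.2, 0.1]
gripper_width: 90.9
```

Request:
arm_command --deltas "10 2 -17 0 -8.3 0 91; 8 3 -19 0 -8.4 -0.1 91; 4 2 -20 0 -8.4 0 91; 1 2 -20 0 -8.4 0 91; -0.9 2.4 -20.1 0 -8.3 -0.1 91"

```text
time_s: 19.52
ee_pos: [522.2, -86.5, 201.8]
ee_rot: [179.9, 0.4, 81.4]
force: [0.7, -0.3, -1.1]
gripper_width: 90.8
```

Request:
arm_command --deltas "0 0 0 0 0 0 91; 0 0 0 0 0 0 91"

```text
time_s: 19.77
ee_pos: [521.4, -85.7, 198.8]
ee_rot: [-179.8, -0.0, 81.5]
force: [-0.0, 0.3, -0.6]
gripper_width: 91.2
```

Run:
```python
from h import *
import pickle
st=state(); im=grab_frame('wrist')[:,:,::-1]; cv2.imwrite('pics/w4.png',im); pickle.dump(st,open('w4.pkl','wb'))
print(st['ee_pos'],st['ee_rot'],st['qpos'])
cv2.imwrite('pics/w4c.png',cv2.resize(im[20:240,200:480],(760,597),interpolation=cv2.INTER_CUBIC))
```

```text
[521.39747461 -85.72704282 198.82877599] [-1.79834448e+02 -3.00704211e-02  8.15177772e+01] [-1.05991961e+01  1.48106779e+01  9.69423716e+01  2.57396162e-02
  6.84135025e+01 -2.12652127e+00]
```

View pics/w4c.png

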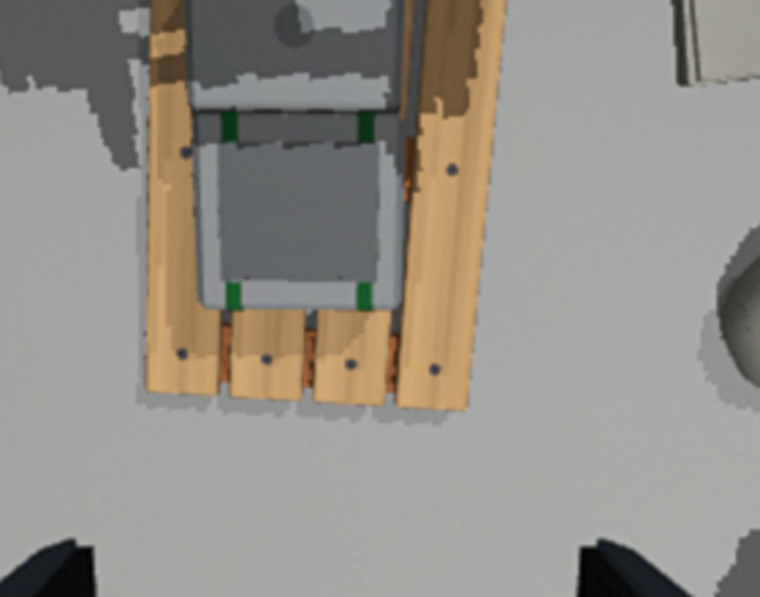

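The crop shows green wide face up (recessed face with its rim at the top, bands at the edges) and flush against plain. The joint is at row 111 of the crop and the ends look level. I measure this and then head to blue.

Run:
```python
from h import *
import pickle
st=pickle.load(open('w4.pkl','rb'))
f=lambda L: np.array([(200+u/2.714,20+v/2.714) for u,v in L])
G=plane('wrist',f([(200,308),(400,308),(405,112),(196,112)]),58,st); print(G.round(1),'centre',G.mean(0).round(1))
e=(G[1]-G[0]); print('yaw',np.degrees(np.arctan2(e[1],e[0])))
P=plane('wrist',f([(295,25),(190,108),(400,110)]),58,st); print('plain dot, near edge',P.round(1)); e=P[2]-P[1]; print(np.degrees(np.arctan2(e[1],e[0])))
print('dist',np.linalg.norm(G.mean(0)-P[0]))
A=R.from_euler('xyz',st['ee_rot'],degrees=True).as_matrix()
plan([((486,-262,200),rot(10,0),5,91)])
```

```text
[[485.5 -29.3  58. ]
 [549.3 -38.7  58. ]
 [558.5  19.7  58. ]
 [495.   29.1  58. ]] centre [522.1  -4.8  58. ]
yaw -8.411557776212103
plain dot, near edge [[528.9  48.8  58. ]
 [493.4  30.5  58. ]
 [557.   20.5  58. ]]
-8.939398607421067
dist 54.04765603835013
-36 -2 0 0 0 -3.7 91; -36 -4 -1 -0.1 0 -3.7 91; -35 -6 0 0 0 -3.7 91; -35 -9 0 -0.1 0 -3.7 91; -33.9 -10.6 -0.6 0 0 -3.7 91
```

Request:
arm_command --deltas "-36 -2 0 0 0 -3.7 91; -36 -4 -1 0 0 -3.7 91; -35 -6 0 0 0 -3.7 91; -35 -9 0 0 0 -3.7 91; -33.9 -10.6 -0.6 0 0 -3.7 91"

```text
time_s: 20.45
ee_pos: [485.6, -263.4, 199.9]
ee_rot: [-179.8, -0.1, 100.0]
force: [-0.3, -0.0, -0.6]
gripper_width: 90.9
```

Request:
arm_command --deltas "0 0 0 0 0 0 91; 0 0 0 0 0 0 91"

```text
time_s: 20.7
ee_pos: [486.4, -261.6, 200.4]
ee_rot: [-179.9, -0.1, 99.9]
force: [-0.6, 0.3, 0.6]
gripper_width: 90.9
```

Run:
```python
from h import *
import pickle
st=state(); im=grab_frame('wrist')[:,:,::-1].copy(); cv2.imwrite('pics/w5.png',im); pickle.dump(st,open('w5.pkl','wb'))
print(st['ee_pos'],st['ee_rot'],st['qpos'])
hsv=cv2.cvtColor(im,cv2.COLOR_BGR2HSV); m=cv2.inRange(hsv,(105,120,40),(125,255,255)); m[300:]=0
n,l,s,c=cv2.connectedComponentsWithStats(m)
mids=[]
for i in range(1,n):
    if s[i,4]>60:
        print(s[i])
        y,x=np.where(l==i); k=(y>=s[i,1]+14)&(y<=s[i,1]+s[i,3]-2); y,x=y[k],x[k]; f=np.polyfit(y,x,1)
        P=plane('wrist',[(np.polyval(f,t),t) for t in (y.min(),y.max())],40,st); d=P[0]-P[1]; print(P.round(1),'yaw',np.degrees(np.arctan2(-d[0],d[1])))
cv2.imwrite('pics/w5c.png',im[100:300,200:450].repeat(3,0).repeat(3,1))
```

```text
[ 486.39112939 -261.55269663  200.37789624] [-1.79867138e+02 -9.45011656e-02  9.99194656e+01] [-2.94551296e+01  1.68706100e+01  9.37722404e+01 -1.19937688e-02
  6.95198050e+01 -3.93704923e+01]
[296 159   7  58 316]
[[ 460.3 -253.6   40. ]
 [ 467.7 -294.8   40. ]] yaw 10.175086227293642
[339 158   7  58 323]
[[ 501.8 -245.3   40. ]
 [ 509.  -286.5   40. ]] yaw 9.862848525658709
```

View pics/w5c.png

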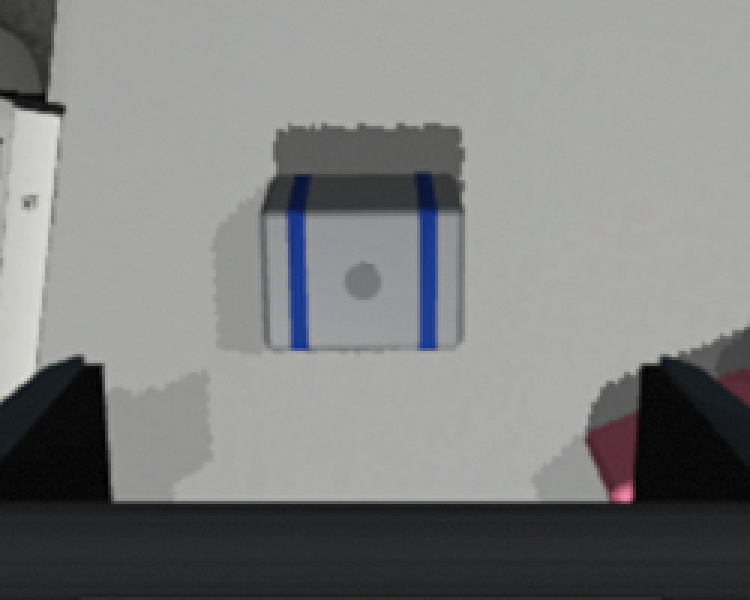

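Blue is at (320.7,193.7) in the full image, aligned with the jaws. Pink is at the lower right and outside the fingers' reach.

Run:
```python
from h import *
import pickle
st=pickle.load(open('w5.pkl','rb'))
d=plane('wrist',(320.7,193.7),40,st)[0]; print(d)
plan([((d[0],d[1],60),rot(10),3,91),((d[0],d[1],6),rot(10),4,91)])
```

```text
[ 484.82669027 -269.87275274   40.        ]
-3 -1 47 0 0 0 91; -3 -1 47 -0.1 0 0 91; -2.5 -1.2 46.6 0 -0.1 0 91; 0 0 14 0 0 0 91; 0 0 13 0 0 0 91
0 0 14 0 0 0 91; 0.1 0 13 0 0 0 91
```

Request:
arm_command --deltas "-3 -1 47 0 0 0 91; -2 -1 47 0 0 0 91; -2 -1.2 46.6 0 0 0 91; 0 0 14 0 0 0 91; 0 0 13 0 0 0 91"

```text
time_s: 21.38
ee_pos: [486.1, -268.8, 34.1]
ee_rot: [180.0, 0.1, 100.1]
force: [-0.0, -0.2, 0.5]
gripper_width: 90.8
```

Request:
arm_command --deltas "0 0 14 0 0 0 91; 0 0 13 0 0 0 91; 0 0 0 0 0 0 91; 0 0 0 0 0 0 55; 0 0 0 0 0 0 55" --force 45

```text
time_s: 22.0
ee_pos: [485.6, -269.2, 7.4]
ee_rot: [-180.0, 0.1, 100.1]
force: [-0.1, -0.2, 0.4]
gripper_width: 73.9
```

Request:
arm_command --deltas "0 0 0 0 0 0 55; 0 0 0 0 0 0 55"

```text
time_s: 22.25
ee_pos: [484.9, -269.0, 7.2]
ee_rot: [-179.9, 0.0, 100.1]
force: [-1.8, 0.1, 3.8]
gripper_width: 65.9
```

Run:
```python
from h import *
st=state(); p=st['ee_pos'];A=R.from_euler('xyz',st['ee_rot'],degrees=True).as_matrix()
print(p,st['ee_rot'],st['force'],st['gripper_width'],'blue',(484.8,-269))
off=A.T@(np.array([484.8,-269,p[2]])-p); off[1]=0; print(off)
B=rot(81.4); T=np.r_[525.5,22,180]-B@off; print('T',T)
plan([(p+[0,0,140],A,4,55),(T,B,9,55)])
```

```text
[ 484.91650183 -269.03603774    7.23809811] [-1.79916143e+02  4.87749279e-02  1.00073682e+02] [-1.79702515  0.1206622   3.80289876] 65.9101212671262 blue (484.8, -269)
[0.05586001 0.         0.0001111 ]
T [525.55523194  21.99164695 180.0001111 ]
0 0 -35 0 0 0 55; 0 0 -35 0 0 0 55; 0 0 -35 0 0 0 55; -0.1 -0.2 -35 0 0 0 55; 31 10 -4 0 0 -7.9 55
29 14 -3 0 0 -8 55; 27 19 -4 0 0 -7.9 55; 25 21 -4 0 0 -7.9 55; 21 25 -3 -0.1 0 -7.9 55; 17 28 -4 0 0 -8 55
14 30 -4 0 0 -7.9 55; 9 31 -3 0 0 -7.9 55; 5 32.2 -3.9 0 0 -7.9 55
```

Request:
arm_command --deltas "0 0 -35 0 0 0 55; 0 0 -35 0 0 0 55; 0 0 -35 0 0 0 55; 0 0 -35 0 0 0 55; 31 10 -4 0 0 -7.9 55"

```text
time_s: 22.88
ee_pos: [491.2, -238.2, 152.7]
ee_rot: [179.8, 0.3, 108.0]
force: [1.8, 1.2, -6.0]
gripper_width: 65.8
```

Request:
arm_command --deltas "29 14 -3 0 0 -8 55; 27 19 -4 0 0 -7.9 55; 25 21 -4 0 0 -7.9 55; 21 25 -3 0 0 -7.9 55; 17 28 -4 0 0 -8 55"

```text
time_s: 23.5
ee_pos: [512.0, -73.6, 167.5]
ee_rot: [-179.9, -0.1, 147.9]
force: [0.5, -0.7, -4.7]
gripper_width: 65.6
```

Request:
arm_command --deltas "14 30 -4 0 0 -7.9 55; 9 31 -3 0 0 -7.9 55; 5 32.2 -3.9 0 0 -7.9 55; 0 0 0 0 0 0 55; 0 0 0 0 0 0 55"

```text
time_s: 24.12
ee_pos: [525.3, 22.0, 178.5]
ee_rot: [-179.9, -0.2, 171.3]
force: [-0.2, 0.3, -4.7]
gripper_width: 66.1
```

Run:
```python
from h import *
st=state(); print(st['ee_pos'],st['ee_rot'],st['force'],st['gripper_width'])
B=rot(81.4); plan([((525.5,22,75),B,4,55),((525.5,22,67.5),B,2,55)])
```

```text
[525.28883531  21.9571362  178.51078204] [-1.79900069e+02 -1.54016462e-01  1.71340508e+02] [-0.19662392  0.33534003 -4.72657038] 66.1152280427429
0 0 26 0 0 0 55; 0 0 26 0 -0.1 0 55; 0 0 26 -0.1 0 0 55; -0.4 0.2 25.5 0 -0.1 -0.1 55; 0 0 4 0 0 0 55
0 0 3.5 0 0 0 55
```

Request:
arm_command --deltas "0 0 26 0 0 0 55; 0 0 26 0 0 0 55; 0 0 26 0 0 0 55; 0 0 25.5 0 0 0 55; 0 0 4 0 0 0 55"

```text
time_s: 24.75
ee_pos: [524.1, 21.1, 70.0]
ee_rot: [-179.9, -0.3, 171.3]
force: [-0.7, 0.6, -4.5]
gripper_width: 65.8
```

Request:
arm_command --deltas "0 0 2.5 0 0 0 55; 0 0 0 0 0 0 55; 0 0 0 0 0 0 55"

```text
time_s: 25.12
ee_pos: [526.5, 22.0, 70.3]
ee_rot: [-180.0, 0.1, 171.4]
force: [-0.1, -0.2, -5.1]
gripper_width: 65.8
```

Request:
arm_command --deltas "0 0 1 0 0 0 55; 0 0 0 0 0 0 55"

```text
time_s: 25.38
ee_pos: [525.9, 22.1, 68.6]
ee_rot: [-179.9, -0.0, 171.4]
force: [0.4, -0.0, -5.2]
gripper_width: 65.8
```

Request:
arm_command --deltas "0 0 1 0 0 0 55; 0 0 0 0 0 0 55"

```text
time_s: 25.62
ee_pos: [525.8, 22.1, 67.3]
ee_rot: [-179.9, -0.1, 171.4]
force: [0.5, -0.1, -4.5]
gripper_width: 65.8
```

Request:
arm_command --deltas "0 0 1 0 0 0 55; 0 0 0 0 0 0 55"

```text
time_s: 25.88
ee_pos: [525.8, 22.1, 66.3]
ee_rot: [-179.9, -0.1, 171.4]
force: [0.5, 0.7, -4.2]
gripper_width: 66.0
```

Request:
arm_command --deltas "0 0 0.7 0 0 0 55; 0 0 0 0 0 0 55"

```text
time_s: 26.12
ee_pos: [525.8, 22.1, 65.6]
ee_rot: [-179.9, -0.1, 171.4]
force: [0.5, -1.3, -4.8]
gripper_width: 65.9
```

Request:
arm_command --deltas "0 0 0.7 0 0 0 55; 0 0 0 0 0 0 55"

```text
time_s: 26.38
ee_pos: [525.9, 22.0, 65.3]
ee_rot: [-179.9, -0.0, 171.4]
force: [-0.4, 0.6, -2.4]
gripper_width: 65.6
```

Request:
arm_command --deltas "0 0 0.5 0 0 0 55; 0 0 0 0 0 0 55"

```text
time_s: 26.62
ee_pos: [525.9, 22.1, 65.2]
ee_rot: [-179.9, -0.0, 171.4]
force: [-3.1, 0.8, 4.7]
gripper_width: 65.5
```

Contact came at the expected height of 65.2. I release, rise and move back for a look.

Request:
arm_command --deltas "0 0 0 0 0 0 75; 0 0 0 0 0 0 91; 0 0 0 0 0 0 91; 0 0 0 0 0 0 91; 0 0 0 0 0 0 91"

```text
time_s: 27.25
ee_pos: [525.9, 22.1, 64.4]
ee_rot: [-179.9, -0.0, 171.4]
force: [-0.1, 0.4, 0.3]
gripper_width: 91.1
```

Request:
arm_command --deltas "0 0 -10 0 0 0 91; 0 0 -40 0 0 0 91; 0 0 -40 0 0 0 91; 0 0 -40 0 0 0 91; 0 0 -20 0 0 0 91"

```text
time_s: 27.88
ee_pos: [527.0, 22.2, 217.8]
ee_rot: [-180.0, 0.2, 171.4]
force: [0.2, -1.0, -0.5]
gripper_width: 91.2
```

Run:
```python
from h import *
st=state(); print(st['ee_pos'],st['gripper_width'])
plan([((525,-70,230),rot(-8.5),9,91)])
```

```text
[526.9875553   22.22472445 217.83432477] 91.21137859596935
-1 -10 -1 0 0 10 91; -3 -10 -2 0 0 10 91; -5 -9 -1 0.1 0.1 10 91; -6 -8 -1 0 0 9.9 91; -8 -7 -2 0 0 10 91
-8 -5 -1 0 0 10 91; -10 -4 -1 0 0 10 91; -10 -3 -2 0.1 0.1 10 91; -10.2 -0.1 -1.1 0 0 10 91
```

Request:
arm_command --deltas "-1 -10 -1 0 0 10 91; -3 -10 -2 0 0 10 91; -5 -9 -1 0 0 10 91; -6 -8 -1 0 0 10 91; -8 -7 -2 0 0 10 91"

```text
time_s: 28.5
ee_pos: [524.8, -29.5, 222.3]
ee_rot: [-180.0, 0.0, 121.0]
force: [0.3, -0.5, -0.1]
gripper_width: 91.1
```

Request:
arm_command --deltas "-8 -5 -1 0 0 10 91; -10 -4 -1 0 0 10 91; -10 -3 -2 0 0 10 91; -10 0 -1 0 0 10 91; 0 0 0 0 0 0 91"

```text
time_s: 29.12
ee_pos: [524.1, -70.2, 227.3]
ee_rot: [180.0, 0.1, 81.4]
force: [0.5, 0.3, -0.4]
gripper_width: 91.4
```

Request:
arm_command --deltas "0 0 0 0 0 0 91; 0 0 0 0 0 0 91"

```text
time_s: 29.38
ee_pos: [524.0, -69.4, 226.7]
ee_rot: [-180.0, 0.0, 81.5]
force: [-0.6, 0.6, -0.1]
gripper_width: 91.3
```

Run:
```python
from h import *
import pickle
st=state(); im=grab_frame('wrist')[:,:,::-1]; s=grab_frame('side')[:,:,::-1]; pickle.dump(st,open('w6.pkl','wb')); cv2.imwrite('pics/w6.png',im)
print(st['ee_pos'],st['ee_rot'])
a=cv2.resize(im[0:250,200:450],(560,560),interpolation=cv2.INTER_CUBIC)
b=cv2.resize(s[160:260,240:342],(571,560),interpolation=cv2.INTER_CUBIC)
cv2.imwrite('pics/fin.png',cv2.resize(np.hstack([a,b]),None,fx=.7,fy=.7))
```

```text
[523.96692894 -69.41525384 226.68188974] [-1.79951270e+02  4.88348829e-02  8.14609831e+01]
```

View pics/fin.png

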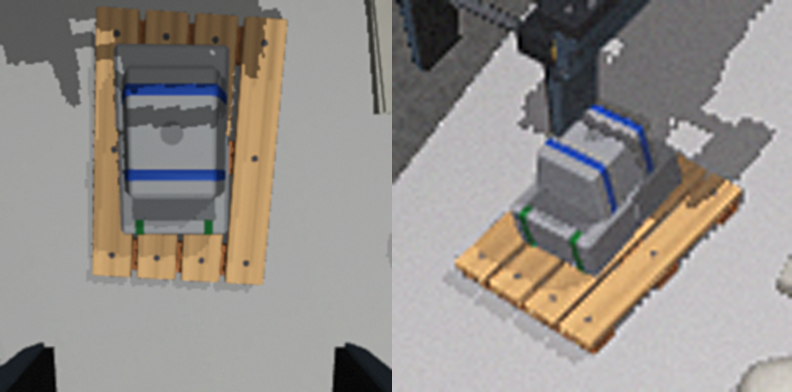

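The picture shows blue crosswise and flat on both ingots, green below with its wide face up, and a clear gap to the gripper. One last numeric check, then I hand in.

Run:
```python
from h import *
import pickle
st=pickle.load(open('w6.pkl','rb'))
b=plane('wrist',(200+172/1.568,132/1.568),98,st)[0]; print('blue',b, 'to plain',np.linalg.norm(b[:2]-[529,49]),'to green',np.linalg.norm(b[:2]-[522,-4.8]))
print(state()['time_s']); job_done()
```

```text
blue [526.32887335  21.81179789  98.        ] to plain 27.31910048526627 to green 26.961582513858854
29.475
the job is handed in; nothing more can be done
```

The job is handed in: the stack is built as described, using 29.5 s of the 72 s. I get no verdict from the system, so this rests on my own measurements.

- **Green ingot:** I turned it over in two steps, first 100° onto its sloping side on the desk, then 80° more. I laid it on the board against the plain ingot. The wrist picture showed it wide face up, with centre lines about 54 mm apart, yaw within about 0.5° and ends level to about 1 mm.
- **Blue ingot:** I set it crosswise over the joint. It made contact at the expected height, and its centre measured about 27 mm from each of the other two. In the final pictures it lies flat on both.
- **Plain ingot:** It measured within about 1 mm of its earlier position after green was placed.
- **Other things:** The mouse, bottle, stapler and the orange and pink look-alikes were not approached. I did not measure their positions again at the end.
- **Slight contact:** While releasing green, a fingertip touched the board with about 6 N, with no sign of harm.
- **Not fully consistent:** My fit of the plain ingot's right edge (yaw -4°) disagreed with its other edges (-8° to -9°), so I discarded it. Blue's position from the top view was 6 mm off the wrist view. I used the wrist value, and the grasp confirmed its position along the jaws.

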